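# Refit the control knob of the chocolate warmer

## Robot

A 6-joint arm with a two-finger parallel gripper is mounted at the origin on a cart in front of the work surface, level with it; the furniture and walls round the work are solid. World frame = base frame: x ahead of the robot, y to its left, z up, the work surface at z = 0. Lengths are in m, angles in rad, forces in N, time in s.
With the tool pointing down it reaches from about 0.325 to 0.775 m from the base axis. Payload 9.3 kg.
Tool frame: the origin (TCP) lies midway between the tips of the shut fingers; the grasp point (between the pads) lies 19 mm behind it; z points along the fingers, y is the line along which they close (so a half turn about z gives the same grasp; the last joint's range is limited). The gripper opens to 85 mm and grips with 20 to 120 N. Pads are 22 mm wide; open, the fingers measure 114 mm over their backs; the gripper's body (76 mm by 85 mm) begins 54 mm behind the grasp point. The pads swing forward as they close: fully open they stand 13 mm farther back than shut.
Start: joints at [-1.442, 0.259, 0.021, 1.334, 0, 1.418], TCP at [0.153, -0.528, 0.231] pointing down, gripper open.
Joint ranges: [-3.04, 3.04], [-0.91, 1.82], [-1.04, 1.36], [-1.92, 1.95], [-1.52, 1.45], [-3.14, 3.14]. Speed limits (rad/s): [2.22, 2.22, 2.79, 3.14, 3.14, 3.14].

## Interface

Orientations are given as a rotation vector (axis times angle).
In Python, from rig import robot gives the robot as it stands.
- The arm moves only by the shell command python3 -m crank 'ROWS' [FORCE]. ROWS is JSON, a list of rows, each a list of 3 entries, a list of its own where there are three numbers: the shift along the tool's x, y, z in cm, then the turn about the tool's z in rad, then the closure, from 0 (fully open) to 1 (shut). A call has 1 to 12 rows; each row shifts and turns the commanded pose from where the row before left it, along the tool's axes as they then stand; what a row does not reach is not made up. A row lasts 1/10 s, in which the tool goes at most 50 mm and 8.59 degrees, less where a joint would pass 70% of its speed; a pose out of reach is approached as far as the arm can. A call with a gripper value outside its range is refused whole. The fingers move at their own pace and stop on an object; FORCE is the grip in N (left out, the last holds). Time passes only in rows, so rows that do not move let the fingers close. It gives the time, the measured TCP pose, the force, the opening and the grip force at its end, in the units of the state.
- robot.observe(): the state, without advancing time (a new reading comes with each control period).
- robot.get_image(name): name is "side" or "top"; returns the picture (420x560x3 uint8, blue, green, red); there is no depth.
- robot.camera_model(name): a dict with "vertical_fov" (degrees; the focal length in pixels is half the picture's height over the tangent of half this angle, whatever the lens; pixels are square), "cx", "cy" (the principal point, pixels), "position" and "attitude" of the camera in the world. Camera axes: x right, y up, looking along -z (the intrinsics and any distortion apply to the point x, -y, -z); pixel columns grow to the right and rows downward; lengths in m; the calibration is good to about 2 mm. A picture is of the moment at which its call begins. camera_model takes no time and is no camera call.
- robot.close_job(): hands the job in; it is judged then, once.
The state is a dict: "t": time; "joint_pos": joint angles; "joint_velocities": joint speeds; "joint_torque": joint torques, N m; "ee_pos": TCP position; "orientation": TCP orientation; "wrist_force": force on the tool from outside, world axes, zero at the start; "wrist_torque": the same for the moment, N m; "width": finger opening in m; "grasp_force": force on a finger pad.
Only numpy, scipy, OpenCV 4.12 (cv2) and the standard library are available. Lean on these libraries where they do the work, as an engineer would, in place of code of your own. Each camera call takes 0.05 s, during which the arm holds its last target. There are 200 camera calls.

## Task

One of the two control knobs of the chocolate warmer has been taken off for cleaning. Pick up the loose knob by its bar grip and set it on the bare flat-sided shaft, turned about 45 degrees out of line so that it rides on the shaft's end; then turn it slowly while pressing lightly until it drops fully home on the warmer's deck, and let go. Leave the kitchen timer where it stands.

Things in the scene. Friction and masses are not known exactly. Their poses are not given: they have to be found in the camera images.
- knob: The loose control knob, black plastic, 80 to 170 g, standing bar up on the worktop. Round skirt 76 mm across, 32 mm tall; on it a bar grip 54 mm long (along x), 12 mm thick (along y), 20 mm tall, a thin white line along its top: 52 mm in all. Origin: centre of the underside; z up. In the underside a blind slot 54 mm long (along x, in line with the bar), 28 mm wide, 24 mm deep.
- shaft: Bare shaft of the warmer, fixed: upright steel tang 20 mm tall, 44 mm long (along x), 18 mm thick, its top 8 mm tapering to 38 x 12. Origin: centre of its foot, on the deck, 50 mm above the worktop. The knob fits either way round, bar along x: over 30 degrees out of line it rides on the end, origin 20 mm above the shaft's; within 13 degrees it drops until the skirt rests on the deck (origins meet).
- warmer: The chocolate warmer, fixed: low steel housing 204 mm deep (its x, away from the robot), 270 mm wide (y). Front half: flat deck 50 mm above the worktop with two dials 130 mm apart; rear half: an empty open pan. Origin: on the worktop under its centre. One dial has the bare shaft, the other (left or right) a knob like the loose one, already fitted, 52 mm tall, which stays there.
- kitchen_timer: Kitchen timer to be left alone: round, 68 mm across and 60 mm tall, white cap with a bar grip over a red base. Origin: centre of its underside; z up.

How it is judged:
By the outcome, as a careful person would: the job done as asked, in the order asked, and still so for the second after the job is handed in, with the robot touching nothing.
It also fails if it takes over 42 s, if anything falls off the work surface, if the arm or the gripper's body presses on something with over 40 N, if the wrist force passes 120 N, or if a joint passes its speed limit or range.

## Working session

There is one attempt and no reset: what is moved stays moved. The work goes in short steps, Python scripts to look and compute and a shell command to move; the robot and the scene stay as the last step left them, time stands still between calls to the robot, and variables do not carry over. Pictures are saved under pics/ and viewed, at most 10 in all, crops included, and the job is handed in when it is done.

```bash
mkdir -p pics; ls; python3 - <<'E'
from rig import robot
import cv2
for n in("top","side"):
    cv2.imwrite(f"pics/{n}0.png",robot.get_image(n)); print(n,robot.camera_model(n))
print(robot.observe())
E
```

```text
pics
top {'vertical_fov': 55.48068203170741, 'cx': 279.5015397325691, 'cy': 212.03423015122812, 'position': array([0.47472328, 0.04109408, 1.04283826]), 'attitude': array([ 0.08798565, -0.03646622, -1.55355326])}
side {'vertical_fov': 51.42501701812992, 'cx': 281.15468758674626, 'cy': 206.7440234675824, 'position': array([ 0.27903361, -0.61746395,  0.54486934]), 'attitude': array([ 0.98195153, -0.16841735, -0.36018167])}
{'t': 0.1, 'joint_pos': array([-1.44161306e+00,  2.59153824e-01,  2.08430799e-02,  1.33367843e+00,
       -1.56542508e-05,  1.41821626e+00]), 'joint_velocities': array([-2.88854746e-04, -1.57414573e-03,  2.10529125e-03,  1.04242933e-03,
       -1.02035527e-03, -5.79759076e-06]), 'joint_torque': array([ 3.18713246e-03, -5.56695199e+01,  3.45070767e+01,  1.16170759e-02,
       -3.55916591e-04, -8.09220317e-07]), 'ee_pos': array([ 0.15289779, -0.52807111,  0.23071901]), 'orientation': array([-3.10928645e+00, -4.40962689e-01,  2.66788903e-06]), 'wrist_force': array([ 0.43295934, -0.99468907, -1.11794107]), 'wrist_torque': array([-0.0084153 ,  0.00320307, -0.03614842]), 'grasp_force': 0.0, 'width': 0.0856375567627491}
```

View pics/top0.png

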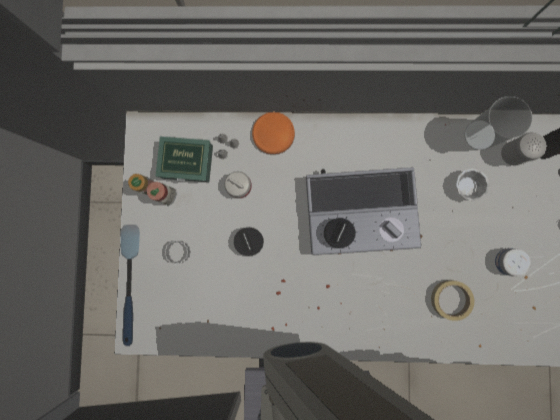

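View pics/side0.png

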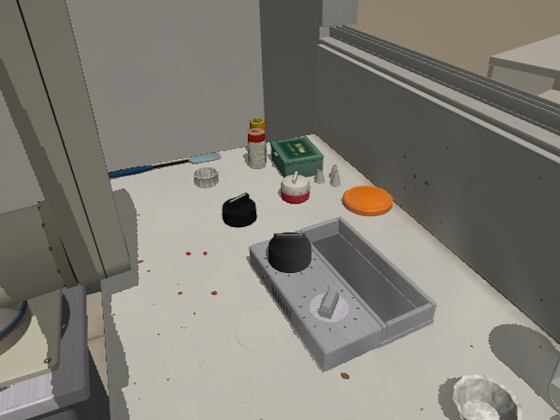

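The top view shows the loose knob at about (249,241), the fitted knob at (339,232), the bare shaft at (391,230) and the timer at (237,184). Next I'll measure the knob and shaft from masks.

```bash
cat > h.py <<'E'
import numpy as np,cv2
from scipy.spatial.transform import Rotation as R
from rig import robot
def cast(n,uv,z):
    m=robot.camera_model(n); f=210/np.tan(np.radians(m["vertical_fov"]/2))
    uv=np.atleast_2d(uv).astype(float)
    d=np.c_[(uv[:,0]-m["cx"])/f,-(uv[:,1]-m["cy"])/f,-np.ones(len(uv))]
    d=R.from_rotvec(m["attitude"]).apply(d); p=m["position"]
    return p+d*((z-p[2])/d[:,2])[:,None]
def proj(n,P):
    m=robot.camera_model(n); f=210/np.tan(np.radians(m["vertical_fov"]/2))
    c=R.from_rotvec(m["attitude"]).inv().apply(np.atleast_2d(P)-m["position"])
    return np.c_[m["cx"]+f*c[:,0]/-c[:,2],m["cy"]-f*c[:,1]/-c[:,2]]
def line(pts):  # centre and heading mod 180 of world points (min-area rect)
    (c,s,a)=cv2.minAreaRect((pts[:,:2]*1000).astype(np.float32))
    q=pts[:,:2]-pts[:,:2].mean(0); w,v=np.linalg.eigh(q.T@q)
    return np.array(c)/1000,np.array(s),np.degrees(np.arctan2(v[1,1],v[0,1]))%180
E
python3 - <<'E'
from h import *
im=cv2.imread("pics/top0.png"); g=cv2.cvtColor(im,cv2.COLOR_BGR2GRAY)
a=cv2.resize(im[205:275,210:280],(400,400),interpolation=cv2.INTER_NEAREST)
b=cv2.resize(im[195:265,360:430],(400,400),interpolation=cv2.INTER_NEAREST)
cv2.imwrite("pics/crop0.png",np.hstack([a,b]))
# dark discs
for nm,(x,y) in dict(knob=(249,241),fit=(339,232)).items():
    m=np.zeros_like(g); m[y-22:y+22,x-22:x+22]=(g[y-22:y+22,x-22:x+22]<60)
    cs,_=cv2.findContours(m,cv2.RETR_EXTERNAL,cv2.CHAIN_APPROX_NONE); c=max(cs,key=cv2.contourArea)
    cc,r=cv2.minEnclosingCircle(c); mask=cv2.drawContours(np.zeros_like(g),[c],-1,1,-1)
    mask=cv2.erode(mask,np.ones((5,5)))
    v,u=np.nonzero((mask>0)&(g>90)); z0=0 if nm=="knob" else .05
    print(nm,cc,r,"skirt",cast("top",[cc],z0+.03),"line",len(u),line(cast("top",np.c_[u,v],z0+.052)))
x,y=391,229
print(g[y-16:y+17:2,x-16:x+17:2])
E
```

```text
knob (248.0, 241.0) 14.31792163848877 skirt [[0.48015515 0.15380602 0.03      ]] line 14 (array([0.47990848, 0.15531737]), array([36.89333725,  1.84639537]), np.float64(23.143925071568304))
fit (338.76666259765625, 232.5) 15.437216758728027 skirt [[ 0.50398676 -0.06964651  0.08      ]] line 21 (array([ 0.50459979, -0.07233273]), array([ 2.69531107, 40.06142044]), np.float64(156.8623171834902))
[[137 134 141 130 143 140 145 138 142 142 142 140 111 144 144 143 142]
 [135 136 137 108 135 137 140 142 140 141 140 143 140 143 143 142 142]
 [138 140 139 138 138 140 147 153 155 152 149 143 147 145 145 146 147]
 [137 138 141 139 142 159 171 172 169 169 168 160 147 145 145 127 143]
 [118 136 140 143 136 104  98 120 173 172 167 169 168 144 144 135 144]
 [137 136 139 118  96  78  82 135 130 171 173 167 171 166 145 147 143]
 [137 139 119  98  76  69 129 135 137 132 172 176 168 171 151 143 146]
 [141 140 140 137  87  64  88 133 140 137 136 171 177 172 162 149 145]
 [140 137 155 171 110  89  64  89 129 137 141 138 172 175 168 145 147]
 [135 138 152 175 167 136  92  65  81 133 138 139 141 172 171 148 146]
 [141 140 143 171 179 174 140  92  64  85 135 139 141 136 158 139 142]
 [140 137 136 161 174 177 177 139  95  66  82 127 129 169 148 144 146]
 [139 138 140 141 171 173 178 171 140 104  84 109 170 154 141 143 119]
 [137 115 137 139 148 166 174 178 175 173 174 170 154 145 143 144 147]
 [140 142 140 139 143 140 154 162 163 165 155 146 145 144 144 144 147]
 [141 139 140 143 142 144 142 142 140 143 145 146 142 130 145 147 145]
 [141 141 141 142 131 139 142 141 140 131 141 145 141 140 140 144 145]]
```

View pics/crop0.png

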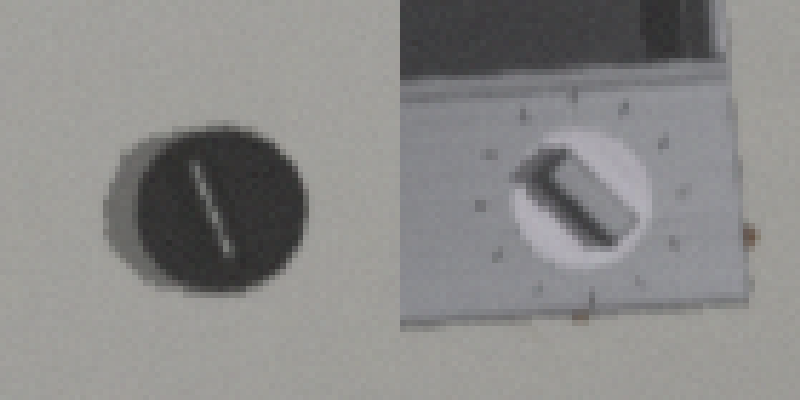

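The left crop shows the loose knob with its white line at about pixels (244,233)–(251,250). The right crop shows the shaft lying diagonally on a light dial centred near (392,229.6), with the light coming from the right.

```bash
cat > t.py <<'E'
from h import *
im=cv2.imread("pics/top0.png"); g=cv2.cvtColor(im,cv2.COLOR_BGR2GRAY)
Y,X=np.mgrid[:420,:560]; near=np.hypot(X-391.8,Y-229.6)<10.5
n,l,s,c=cv2.connectedComponentsWithStats(((g>122)&(g<152)&near).astype(np.uint8),connectivity=4)
k=1+np.argmax(s[1:,4]); v,u=np.nonzero(l==k)
print("shaft top",len(u),u.mean(),v.mean(),line(cast("top",np.c_[u,v],.070)))
b=((np.hypot(X-391.8,Y-229.6)<15)&((g>153))).astype(np.uint8)
cs,_=cv2.findContours(b,cv2.RETR_EXTERNAL,cv2.CHAIN_APPROX_NONE); cn=max(cs,key=cv2.contourArea)
e=cv2.fitEllipse(cv2.convexHull(cn)); print("dial",e,cast("top",[e[0]],.05))
# shaft long dark/light edge
v,u=np.nonzero((np.hypot(X-391.8,Y-229.6)<13)&(g<80)); print("dark band",line(cast("top",np.c_[u,v],.055)))
# side view check
P=np.array([[.48,.1545,.052],[.504,-.071,.102],[*cast("top",[e[0]],.05)[0,:2],.07]]); print(proj("side",P))
E
python3 t.py; python3 - <<'E'
import cv2,numpy as np
im=cv2.imread("pics/side0.png")
cv2.imwrite("pics/crop1.png",np.hstack([cv2.resize(im[y:y+60,x:x+60],(400,400),interpolation=cv2.INTER_CUBIC) for x,y in((210,180),(300,275))]))
E
```

```text
shaft top 82 394.0853658536585 229.03658536585365 (array([ 0.51546942, -0.20402121]), array([37.00614929, 12.02476501]), np.float64(45.70110197086314))
dial ((391.34393310546875, 229.37155151367188), (24.196142196655273, 24.818275451660156), 152.16221618652344) [[ 0.51474064 -0.20207648  0.05      ]]
dark band (array([ 0.51132593, -0.19509457]), array([43.61715317, 13.51435947]), np.float64(39.52972852806539))
[[239.34161024 197.29010165]
 [290.33549591 233.92837496]
 [331.01105861 297.34594883]]
```

View pics/crop1.png

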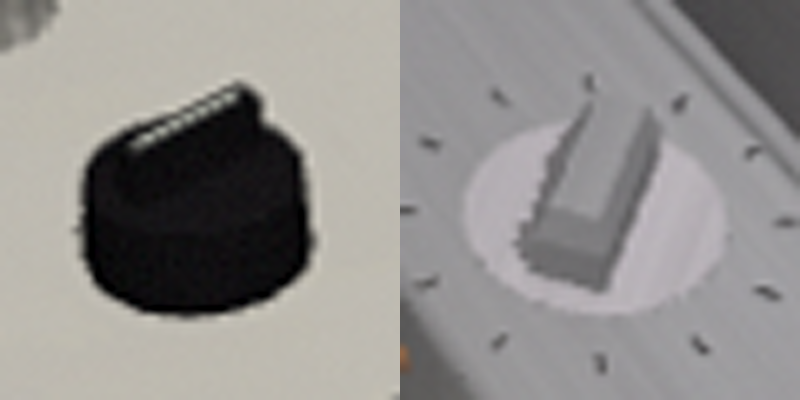

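The side crops show the knob's line from (230.7,201.8) to (245.4,194.0) and the shaft's top face centred near (329.8,298.7). I'll cross-check those against the top view.

```bash
python3 - <<'E'
from h import *
p=cast("side",[[230.7,201.8],[245.4,194]],.052); d=p[1]-p[0]
print(p.mean(0),np.degrees(np.arctan2(d[1],d[0]))%180, np.linalg.norm(d))
c=np.array([[592,100],[650,108],[600,215],[553,210]])-[400,0]; p=cast("side",c/6.667+[300,275],.07)
print(p.mean(0)); d=p[0]+p[1]-p[2]-p[3]; print(np.degrees(np.arctan2(d[1],d[0]))%180)
E
python3 -m crank '[[[0,0,0],-0.149,0],[[0,0,0],-0.149,0],[[0,0,0],-0.149,0],[[0,0,0],-0.149,0],[[0,0,0],-0.149,0],[[0,0,0],-0.149,0],[[0,0,0],-0.149,0],[[0,0,0],-0.149,0],[[0,0,0],-0.149,0],[[0,0,0],-0.149,0],[[0,0,0],-0.149,0],[[0,0,0],-0.149,0]]' 40
```

```text
[0.47698909 0.15337875 0.052     ] 24.504081275658766 0.041902087733522046
[ 0.51202096 -0.20365959  0.07      ]
46.740063758669976
t: 1.3
ee_pos: [0.1529, -0.5281, 0.2309]
orientation: [-1.596, -2.706, -0.001]
wrist_force: [1.0, 0.4, -0.8]
width: 0.0852
grasp_force: 0.0
```

```bash
cat >> h.py <<'E'
def go(x,y,z,h):
    """cm shift in current tool axes and turn (rad) to reach TCP x,y,z with tool-x heading h deg"""
    s=robot.observe(); r=R.from_rotvec(s["orientation"]); t=r.as_matrix()[:,0]; a=np.degrees(np.arctan2(t[1],t[0]))
    print("t",s["t"],"pos",s["ee_pos"].round(4),"heading",a.round(2),"q6",s["joint_pos"][5].round(2),"w",s["width"].round(4))
    print("shift cm",(r.inv().apply(np.array([x,y,z])-s["ee_pos"])*100).round(2),"turn",np.radians(-((h-a+180)%360-180)).round(3))
E
python3 -m crank '[[[0,0,0],-0.148,0],[[0,0,0],-0.148,0],[[0,0,0],-0.148,0],[[0,0,0],-0.148,0],[[0,0,0],-0.148,0],[[0,0,0],-0.148,0],[[0,0,0],-0.148,0],[[0,0,0],-0.148,0],[[0,0,0],-0.148,0],[[0,0,0],-0.148,0]]'
python3 -c "
from h import *
go(.479,.154,.10,203.7)"
```

```text
t: 2.3
ee_pos: [0.1529, -0.5281, 0.2309]
orientation: [-0.646, 3.074, 0.001]
wrist_force: [-0.2, -0.4, -0.0]
width: 0.0852
grasp_force: 0.0Traceback (most recent call last):
  File "<string>", line 3, in <module>
    go(.479,.154,.10,203.7)
    ~~^^^^^^^^^^^^^^^^^^^^^
  File "h.py", line 21, in go
    print("t",s["t"],"pos",s["ee_pos"].round(4),"heading",a.round(2),"q6",s["joint_pos"][5].round(2),"w",s["width"].round(4))
                                                                                                         ^^^^^^^^^^^^^^^^
AttributeError: 'float' object has no attribute 'round'
```

```bash
sed -i 's/s\["width"\].round(4)/s["width"]/' h.py
python3 -m crank '[[[-3.5,3,0],0,0],[[-3.5,3,0],0,0],[[-3.5,3,0],0,0],[[-3.5,3,0],0,0],[[-3.5,3,0],0,0],[[-3.5,3,0],0,0],[[-3.5,3,0],0,0],[[-3.5,3,0],0,0],[[-3.5,3,0],0,0],[[-3.5,3,0],0,0],[[-3.5,3,0],0,0],[[-3.5,3,0],0,0]]'
python3 -c "
from h import *
go(.479,.154,.10,203.7)"
```

```text
t: 3.5
ee_pos: [0.3958, -0.0292, 0.2313]
orientation: [-0.637, 3.076, -0.0]
wrist_force: [0.6, -0.6, -0.3]
width: 0.0853
grasp_force: 0.0
t 3.5 pos [ 0.3958 -0.0292  0.2313] heading -156.61 q6 -0.69 w 0.08526349787794563
shift cm [-14.91  13.51  13.13] turn -0.005
```

```bash

python3 -m crank '[[[-3,2.7,1],0,0.4],[[-3,2.7,1],0,0.4],[[-3,2.7,2],0,0.4],[[-3,2.7,3],0,0.4],[[-2.9,2.7,3],0,0.4],[[0,0,3.1],0,0.4],[[0,0,0],0,0.4],[[0,0,0],0,0.4]]'
python3 - <<'E'
from h import *
go(.479,.154,.037,203.7)
im=robot.get_image("side"); cv2.imwrite("pics/s1.png",cv2.resize(im[110:260,150:350],(800,600)))
E
```

```text
t: 4.3
ee_pos: [0.4782, 0.1515, 0.1007]
orientation: [0.637, -3.075, 0.0]
wrist_force: [-0.8, 0.1, 0.7]
width: 0.0513
grasp_force: 0.0
t 4.3 pos [0.4782 0.1515 0.1007] heading -156.61 q6 -0.27 w 0.05127641203711704
shift cm [-0.19  0.2   6.37] turn -0.005
```

View pics/s1.png

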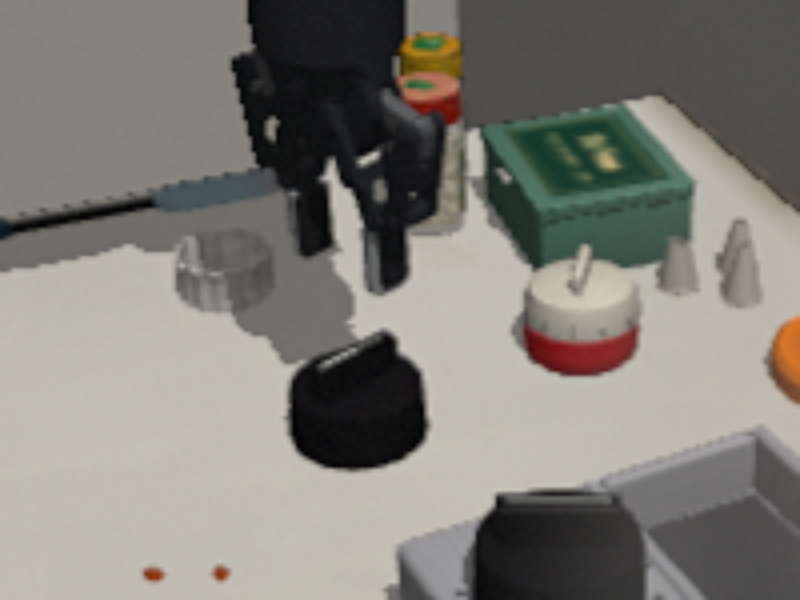

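The fingers (tips near crop (315,245) and (385,285)) are above the knob and straddle its bar (about (355,365)) squarely. I'll go down and close.

```bash

python3 -m crank '[[[-0.2,0.2,2],0,0.4],[[0,0,2],0,0.4],[[0,0,1.4],0,0.4],[[0,0,0.9],0,0.4],[[0,0,0],0,0.4],[[0,0,0],0,1],[[0,0,0],0,1],[[0,0,0],0,1],[[0,0,0],0,1],[[0,0,0],0,1],[[0,0,0],0,1]]' 60
python3 -c "
from h import *
go(.479,.154,.037,203.7)"
```

```text
t: 5.45
ee_pos: [0.4802, 0.1543, 0.0385]
orientation: [-0.637, 3.075, -0.001]
wrist_force: [-1.6, -0.7, 5.9]
width: 0.0104
grasp_force: 60.2
t 5.45 pos [0.4802 0.1543 0.0385] heading -156.61 q6 -0.26 w 0.010426391896261423
shift cm [0.12 0.02 0.15] turn -0.005
```

```bash

python3 -m crank '[[[0,0,-1],0,1],[[0,0,-3],0,1],[[0,0,-4],0,1],[[0,0,-4],0,1],[[0,0,-2.2],0.13,1],[[0,0,0],0.13,1],[[0,0,0],0.13,1],[[0,0,0],0,1]]'
python3 -c "
from h import *
go(.5138,-.203,.19,181)"
```

```text
t: 6.25
ee_pos: [0.4796, 0.1543, 0.1804]
orientation: [-0.026, 3.141, 0.0]
wrist_force: [0.3, 0.6, -1.0]
width: 0.0107
grasp_force: 59.2
t 6.25 pos [0.4796 0.1543 0.1804] heading -179.06 q6 0.13 w 0.01074631039076089
shift cm [ -2.84 -35.79  -0.96] turn -0.001
```

```bash

python3 -m crank '[[[-0.3,-3,0],0,1],[[-0.3,-4,0],0,1],[[-0.3,-4,0],0,1],[[-0.3,-4,0],0,1],[[-0.3,-4,0],0,1],[[-0.3,-4,0],0,1],[[-0.3,-4,0],0,1],[[-0.3,-4,0],0,1],[[-0.3,-3,0],0,1],[[-0.14,-1.8,0],0,1],[[0,0,0],0,1],[[0,0,0],0,1]]'
python3 - <<'E'
from h import *
go(.5138,-.203,.1085,181)
im=robot.get_image("side"); cv2.imwrite("pics/s2.png",cv2.resize(im[180:360,220:460],(800,600)))
E
```

```text
t: 7.45
ee_pos: [0.5143, -0.2026, 0.1794]
orientation: [0.03, -3.141, -0.001]
wrist_force: [0.8, 0.3, -1.6]
width: 0.0104
grasp_force: 59.2
t 7.45 pos [ 0.5143 -0.2026  0.1794] heading -178.89 q6 -0.55 w 0.010430035913478904
shift cm [ 0.05 -0.05  7.09] turn 0.002
```

View pics/s2.png

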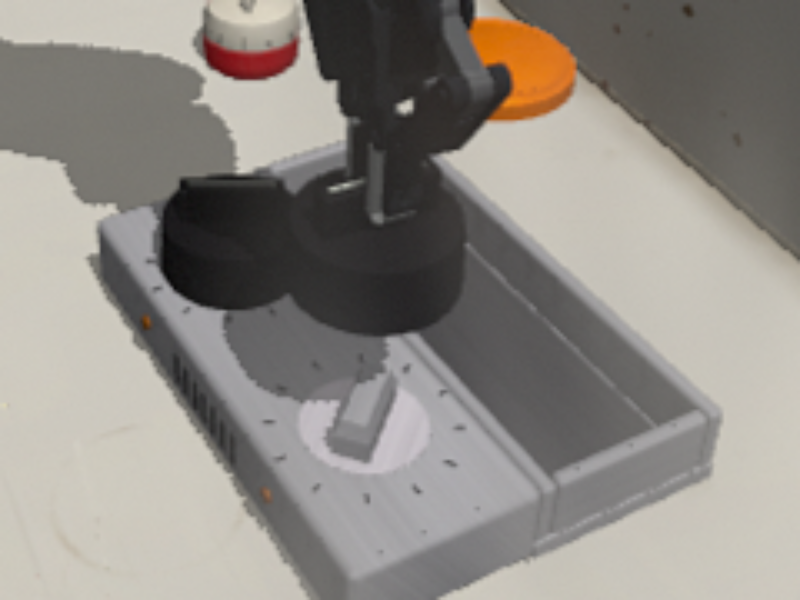

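The knob is held level with its bar near crop (375,205), centred at the fingers. The bare shaft is below at (365,410). I'll lower it gently onto the shaft's end.

```bash

python3 -m crank '[[[0,0,2],0,1],[[0,0,2],0,1],[[0,0,1.5],0,1],[[0,0,0.8],0,1],[[0,0,0.3],0,1],[[0,0,0],0,1],[[0,0,0],0,1]]'
python3 -m crank '[[[0,0,0.2],0,1],[[0,0,0.1],0,1],[[0,0,0],0,1]]'
python3 -m crank '[[[0,0,0.1],0,1],[[0,0,0.1],0,1],[[0,0,0],0,1]]'
```

```text
t: 8.2
ee_pos: [0.5149, -0.203, 0.1142]
orientation: [-0.029, 3.14, -0.001]
wrist_force: [-0.3, 1.0, -1.8]
width: 0.01
grasp_force: 59.2
t: 8.5
ee_pos: [0.5145, -0.2032, 0.1105]
orientation: [-0.028, 3.141, 0.0]
wrist_force: [-0.1, -0.0, -0.6]
width: 0.0105
grasp_force: 59.2
t: 8.8
ee_pos: [0.5146, -0.2032, 0.1084]
orientation: [-0.029, 3.141, -0.0]
wrist_force: [-1.1, -0.1, -0.4]
width: 0.0101
grasp_force: 59.2
```

```bash

python3 -m crank '[[[0,0,0.05],0,1],[[0,0,0.05],0,1],[[0,0,0],0,1]]'
python3 -m crank '[[[0,0,0.05],0,1],[[0,0,0.05],0,1],[[0,0,0],0,1]]'
```

```text
t: 9.1
ee_pos: [0.5147, -0.2033, 0.1082]
orientation: [-0.028, 3.141, -0.001]
wrist_force: [-2.1, -1.2, 7.0]
width: 0.0102
grasp_force: 60.2
t: 9.4
ee_pos: [0.5148, -0.2035, 0.108]
orientation: [-0.029, 3.14, -0.002]
wrist_force: [-3.9, -0.3, 14.0]
width: 0.0102
grasp_force: 61.1
```

Riding on the shaft's end at the expected height with about 14 N. Now the slow turn.

```bash

python3 -m crank '[[[0,0,0],-0.04,1],[[0,0,0],-0.04,1],[[0,0,0],-0.04,1],[[0,0,0],-0.04,1],[[0,0,0],-0.04,1],[[0,0,0],-0.04,1]]'
python3 -m crank '[[[0,0,0],-0.04,1],[[0,0,0],-0.04,1],[[0,0,0],-0.04,1],[[0,0,0],-0.04,1]]'
```

```text
t: 10.0
ee_pos: [0.5165, -0.204, 0.1081]
orientation: [-0.406, 3.11, -0.004]
wrist_force: [4.2, 0.1, 7.6]
width: 0.0103
grasp_force: 60.3
t: 10.4
ee_pos: [0.5165, -0.2038, 0.1079]
orientation: [-0.654, 3.068, -0.004]
wrist_force: [4.4, -1.1, 6.4]
width: 0.0101
grasp_force: 60.2
```

```bash

python3 -m crank '[[[0,0,0.05],-0.04,1],[[0,0,0.05],-0.04,1],[[0,0,0.05],-0.04,1]]'
python3 -m crank '[[[0,0,0.05],-0.04,1],[[0,0,0.05],-0.04,1],[[0,0,0.05],-0.04,1]]'
```

```text
t: 10.7
ee_pos: [0.5176, -0.2042, 0.1074]
orientation: [-0.836, 3.021, -0.007]
wrist_force: [7.7, -1.6, 15.2]
width: 0.0103
grasp_force: 61.3
t: 11.0
ee_pos: [0.5185, -0.2044, 0.1068]
orientation: [-1.015, 2.964, -0.01]
wrist_force: [6.9, 0.4, 19.0]
width: 0.0099
grasp_force: 61.9
```

```bash

python3 -m crank '[[[0,0,0],-0.04,1],[[0,0,0],-0.04,1],[[0,0,0],-0.04,1],[[0,0,0],-0.02,1]]'
python3 - <<'E'
from h import *
go(.5138,-.203,.0885,226)
print(robot.observe()["wrist_torque"])
im=robot.get_image("side"); cv2.imwrite("pics/s3.png",cv2.resize(im[210:360,230:430],(800,600)))
E
```

```text
t: 11.4
ee_pos: [0.5145, -0.203, 0.1034]
orientation: [1.223, -2.894, -0.0]
wrist_force: [-0.8, 0.0, -0.8]
width: 0.0102
grasp_force: 59.2
t 11.4 pos [ 0.5145 -0.203   0.1034] heading -134.19 q6 -1.33 w 0.01023897111887567
shift cm [0.05 0.05 1.49] turn -0.003
[-0.05540245  0.02235288 -0.03358677]
```

View pics/s3.png

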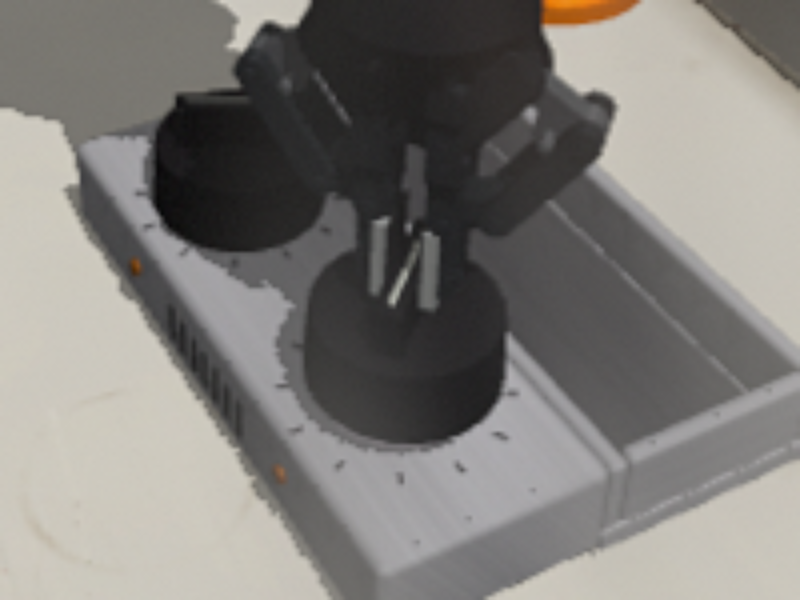

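The force went to zero as the knob slipped over the tang: its skirt now hovers just above the deck, bar line at (410,265). I'll press it down onto the deck.

```bash

python3 -m crank '[[[0,0,0.3],0,1],[[0,0,0.3],0,1],[[0,0,0.3],0,1],[[0,0,0.3],0,1],[[0,0,0.1],0,1],[[0,0,0],0,1]]'
python3 -m crank '[[[0,0,0.1],0,1],[[0,0,0.1],0,1],[[0,0,0.05],0,1],[[0,0,0],0,1]]'
```

```text
t: 12.05
ee_pos: [0.5144, -0.203, 0.0902]
orientation: [1.221, -2.895, -0.001]
wrist_force: [0.7, 0.6, -0.6]
width: 0.0103
grasp_force: 59.2
t: 12.45
ee_pos: [0.5146, -0.2032, 0.0885]
orientation: [-1.221, 2.894, -0.001]
wrist_force: [-1.3, 0.5, 4.7]
width: 0.0104
grasp_force: 60.0
```

```bash

python3 -m crank '[[[0,0,0.07],0,1],[[0,0,0],0,1],[[0,0,0],0,1]]'
python3 -m crank '[[[0,0,-0.2],0,0.8],[[0,0,0],0,0.5],[[0,0,0],0,0.4],[[0,0,0],0,0.4],[[0,0,0],0,0.4],[[0,0,-1],0,0.4],[[0,0,-3],0,0.4],[[0,0,-4],0,0.4],[[0,0,-4],0,0.4],[[0,0,0],0,0.4]]'
python3 -m crank '[[[4,0,-3],0,0.4],[[4,0,-3],0,0.4],[[4,0,0],0,0.4],[[4,0,0],0,0.4],[[0,0,0],0,0.4],[[0,0,0],0,0.4]]'
python3 - <<'E'
from h import *
im=robot.get_image("side"); cv2.imwrite("pics/s4.png",cv2.resize(im[180:360,220:460],(800,600)))
E
```

```text
t: 12.75
ee_pos: [0.5147, -0.2032, 0.0885]
orientation: [-1.221, 2.894, -0.002]
wrist_force: [-3.6, 1.6, 11.5]
width: 0.0102
grasp_force: 60.9
t: 13.75
ee_pos: [0.5163, -0.2041, 0.2153]
orientation: [-1.219, 2.89, -0.011]
wrist_force: [-0.1, -0.6, 0.2]
width: 0.0512
grasp_force: 0.0
t: 14.35
ee_pos: [0.4022, -0.3182, 0.2694]
orientation: [-1.217, 2.896, 0.0]
wrist_force: [0.7, -0.3, -0.6]
width: 0.0514
grasp_force: 0.0
```

View pics/s4.png

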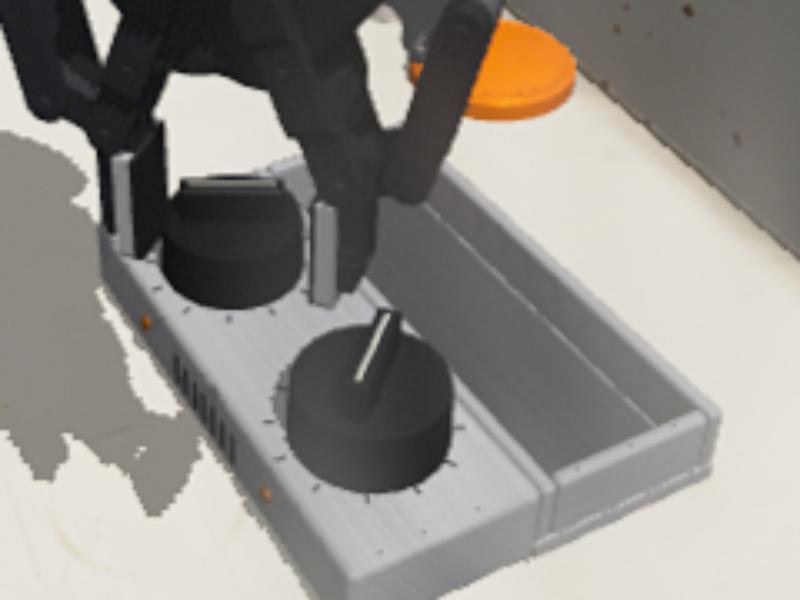

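The knob sits flush on the deck at crop (370,410), its bar in line with the shaft. The gripper is clear of it, in the foreground.

```bash
python3 -c "
from rig import robot
print(robot.close_job())"
```

```text
the job is handed in; nothing more can be done
None
```

The loose knob is fully home on the warmer's shaft and released: I set it about 45° out of line, then turned it under light pressure until it dropped. The timer wasn't touched, and the job was handed in at about 14.4 s.

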